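# Isolate the desktop mill and hold a heatsink in its corner stop

### The arm

A 6-joint arm with a two-finger parallel gripper is mounted at the origin on the work surface. World frame = base frame: x ahead of the robot, y to its left, z up, the work surface at z = 0. Lengths are in m, angles in rad, forces in N, time in s.
With the tool pointing down it reaches from about 0.325 to 0.9 m from the base axis. Payload 6.1 kg.
Tool frame: the origin (TCP) lies midway between the tips of the shut fingers; the grasp point (between the pads) lies 19 mm behind it; z points along the fingers, y is the line along which they close (so a half turn about z gives the same grasp; the last joint's range is limited). The gripper opens to 87 mm and grips with 3 to 60 N. Pads are 19 mm wide; open, the fingers measure 117 mm over their backs; the gripper's body (75 mm by 190 mm) begins 51 mm behind the grasp point.
Start: joints at [1.05, 0.22, 1.526, -0, 1.395, -0.126], TCP at [0.24, 0.577, 0.184] pointing down, gripper open.
Joint ranges: [-2.98, 2.98], [-0.91, 2.08], [0.09, 2.57], [-1.24, 4.39], [0.2, 2.65], [-2.68, 2.68]. Speed limits (rad/s): [2.57, 2.57, 3.01, 3.14, 3.14, 3.14].

### API

Orientations are given as a 3x3 rotation matrix whose columns are the frame's x, y, z axes.
In Python, from workcell import * gives the robot as it stands.
- The arm moves only by the tool carry_out, never from a script. Its argument "commands" is a list that holds one entry, the list of rows, each a list of 7 numbers: the closure, from -1 (fully open) to 1 (shut), then the shift along the tool's x, y, z in m, then the turn, a rotation vector about the tool's x, y, z in rad. In form: [[[claw, x, y, z, wx, wy, wz], ...]]. A call has exactly 5 rows; each row is the pose to reach, as a shift and turn from the pose commanded when the call began, along the tool's axes at that moment; what a row does not reach only later rows make up. A row lasts 1/8 s, in which the tool goes at most 62.5 mm and 10.7 degrees, less where a joint would pass 70% of its speed; a pose out of reach is approached as far as the arm can. A call with a gripper value outside its range is refused whole. The fingers move at their own pace and stop on an object; "force" is the grip in N (left out, the last holds). Time passes only in rows, so rows that repeat a pose let the fingers close, or fill a call up. It gives the time, the measured TCP pose, the force, the opening and the grip force at its end, in the units of the state.
- read_state(): the state, without advancing time (a new reading comes with each control period).
- snapshot(name): name is "scene" or "top" or "wrist"; returns a dict with "frame" (400x640x3 uint8, blue, green, red), "vertical_fov" (degrees; the focal length in pixels is half the picture's height over the tangent of half this angle, whatever the lens; pixels are square), "cx", "cy" (the principal point, pixels), "rvec" (rotation vector, rad) and "tvec" (3), from world to camera coordinates, as OpenCV has them; the wrist camera has in their place "hand_eye" (4x4, takes a point from camera to tool coordinates, whose origin is the TCP and whose axes are the flange's). Camera axes: x right, y down, z forward; pixel columns grow to the right and rows downward; lengths in m; the calibration is good to about 2 mm. The wrist camera is an equidistant fisheye: a pixel r from the principal point sees the ray r / f radians off the axis. A picture is of the moment at which its call begins: read the wrist's pose just before it. There is no depth.
- sign_off(): hands the job in; it is judged then, once.
The state is a dict: "clock": time; "joints": joint angles; "joint_velocities": joint speeds; "tau": joint torques, N m; "position": TCP position; "tcp_rot": TCP orientation; "ft_force": force on the tool from outside, world axes, zero at the start; "torque": the same for the moment, N m; "grip_width": finger opening in m; "grip_force": force on a finger pad.
Only numpy, scipy, OpenCV 4.12 (cv2) and the standard library are available. Lean on these libraries where they do the work, as an engineer would, in place of code of your own. Each camera call takes 0.05 s, during which the arm holds its last target. There are 200 camera calls.

### The job

First make the desktop milling machine safe: turn the red handle of its isolator to off before anything touches the machine or its bed. Then take the large bare-aluminium heatsink, lay it fins up flat on the machine's bed and press it into the corner of the blue stop, its long side flush along the long bar and its end against the short bar at the same time. Finish while still holding it there, pressed firmly against both bars and ready to be clamped, and leave the other things on the bench and bed where they are.

Things in the scene. Friction and masses are not known exactly. Their poses are not given: they have to be found in the camera images.
- isolator: Grey enclosed isolator screwed to the bench, 115 mm long (its x axis) x 82 mm wide x 62 mm high, with a 66 mm square yellow plate and the red handle on top. Origin at the centre of its underside, z up.
- isolator_grip (a point): Point on the upright axis of the isolator's red handle, half-way up its grip bar (84.5 mm above the bench). The bar is 60 mm long, 15 mm wide and 26 mm high, its top 97.5 mm above the bench; below the bar lies a red disc of 46 mm diameter, 6 mm high. Axes as those of the isolator's box; this point does not turn with the handle.
- isolator_handle (a joint): Turning angle of the red handle, rad. 0 = on (bar lies along the box, the isolator's x axis), as at the start; 1.57 = off (bar lies across the box, along its y axis). From on to off it turns a quarter turn anticlockwise seen from above. An over-centre spring resists with up to about 0.2 N m; once past half-way it snaps by itself to the nearer end stop, off or on, and stays there.
- heatsink_centre (a point): Centre (half-way up) of the large bare-aluminium heatsink, 90 mm long (x) x 56 mm wide (y) x 40 mm high (z up), about 0.2 kg. A 6 mm base with 2.6 mm thick fins running along x, three each side of an empty 23 mm channel; the outermost fins form its flat long sides, which can be gripped across the 56 mm width. It lies loose on the bench, fins up; a half turn about z makes no difference.
- heatsink: The same heatsink; origin at the centre of its underside, 20 mm below heatsink_centre, same axes.
- mill: Desktop milling machine, fixed. Origin on the bench at the centre of its 400 mm (x) x 330 mm (y) base frame. The flat aluminium T-slot bed, 300 mm (x) x 180 mm (y), is centred at (0, -100) mm and its top is 62 mm above the bench. Behind the bed stands a portal, from y = +35 mm on, 255 mm tall over the whole width; the spindle, parked in front of it at x = +135 mm, reaches forward to y = -5 mm and hangs from 98 mm up to 285 mm above the bench.
- corner_stop: Blue anodised corner stop bolted on the bed: two low bars at right angles. Origin at the inner corner where their inner faces meet, on the bed's surface (62 mm above the bench), axes as the mill's. The part's place is on the side x > 0, y < 0: pressed home, the heatsink's centre is 45 mm in x, -28 mm in y and 20 mm in z from this origin. The stop is bolted in different places on the bed.
- fence_long: Long bar of the stop, 120 mm (x) x 14 mm (y) x 8 mm high, origin at the centre of its underside. Its face towards -y is the fence for the heatsink's long side; fingers gripping the heatsink must stay above its 8 mm. Rigid.
- fence_short: Short bar of the stop, 14 mm (x) x 67 mm (y) x 8 mm high, origin at the centre of its underside. Its face towards +x is the fence for the heatsink's end. Rigid. The heatsink slides on bed and bars with a friction coefficient of about 0.6, which takes up some of the push.
- strap_clamp_c (a point): Loose steel strap clamp on the mill's bed, 20 mm x 75 mm, 32 mm high; the point lies 10 mm above its underside. Leave alone.
- small_heatsink_c (a point): Small black heatsink, 42 x 35 x 25 mm, loose; its centre. Leave alone.
- multimeter_c (a point): Red multimeter lying on its back, 175 x 85 x 47 mm, loose; 19 mm above the bench. Leave alone.
- solder_spool_c (a point): Upright spool of solder wire, 54 mm diameter, 54 mm high, loose; its centre. Leave alone.
- screwdriver_c (a point): Screwdriver lying on the bench, about 200 mm long along its x axis, loose; 10 mm above its origin. Leave alone.
- tape_roll_c (a point): Roll of yellowish tape lying flat, 96 mm diameter, 24 mm high, loose; its centre. Leave alone.
- flux_bottle_c (a point): White squeeze bottle with a green needle cap, 52 mm diameter, 150 mm tall, loose; 50 mm above the bench. Leave alone.

How it is judged:
On the way, in this order (a step that is already met when the one before it is completed fails the run):
1. the isolator's handle is at off (value of joint isolator_handle above 1.42 rad), for 0.2 s.
2. the heatsink sits flat in the corner, held against both bars (value of joint isolator_handle above 1.42 rad and x of heatsink_centre in the frame of corner_stop between 0.042 and 0.048 m and y of heatsink_centre in the frame of corner_stop between -0.031 and -0.025 m and z of heatsink_centre in the frame of corner_stop between 0.017 and 0.023 m and angle between heatsink_centre's own z axis and vertical below 0.04 rad and angle between the x axis of heatsink_centre and the x axis of corner_stop, either way round below 0.03 rad and contact force between heatsink and fence_long above 1 N and contact force between heatsink and fence_short above 1 N and contact force between the fingers and heatsink above 1 N), for 0.3 s.
At the end, for the whole second after the job is handed in: Isolator at off (0.15 rad); the large heatsink flat on the bed (0.04 rad), centre within 3 mm of its place in the corner, in line with the long bar (0.03 rad), pressing on each bar with over 1 N and held by the fingers (over 1 N), at rest, through the last second (all of step 2 and linear speed of heatsink below 0.01 m/s); the arm keeps its last pose, push and grip.
It fails at once if the machine, its bed or its stop was touched while the isolator was not off (value of joint isolator_handle below 1.27 rad and (contact force between any of the arm, the fingers, heatsink and mill above 0.5 N or contact force between any of the arm, the fingers, heatsink and corner_stop above 0.5 N)).
It fails at once if another thing on the bench or bed was moved by more than 20 mm (distance of any of small_heatsink_c, multimeter_c, solder_spool_c, screwdriver_c, tape_roll_c, flux_bottle_c, strap_clamp_c from where it was at the start of the episode above 0.02 m).
It also fails if it takes over 72 s, if anything falls off the work surface, if the arm or the gripper's body presses on something with over 40 N, if the wrist force passes 120 N, or if a joint passes its speed limit or range.

## Working session

There is one attempt and no reset: what is moved stays moved. The work goes in short steps, Python scripts to look and compute and a tool call to move; the robot and the scene stay as the last step left them, time stands still between calls to the robot, and variables do not carry over. Pictures are saved under pics/ and viewed, at most 10 in all, crops included, and the job is handed in when it is done.

Besides the shell and the picture viewer there is one more tool, called in YAML: its name, and indented under it one key for each argument. carry_out: Moves the arm, as the interface text tells. Its arguments: {"type":"object","properties":{"commands":{"type":"array","items":{"type":"array","items":{"type":"array","items":{"type":"number"}}}},"force":{"type":"number"}},"required":["commands"]}

```bash
mkdir -p pics
cat > h.py <<'E'
from workcell import *
import numpy as np, cv2, pickle
def snap(n,f):
    s=read_state(); d=snapshot(n); d['state']=s; cv2.imwrite(f'pics/{f}.png',d['frame']); pickle.dump(d,open(f'pics/{f}.pkl','wb')); return d
def load(f): return pickle.load(open(f'pics/{f}.pkl','rb'))
def foc(d): return d['frame'].shape[0]/2/np.tan(np.radians(d['vertical_fov'])/2)
def ray(d,u,v):
    f=foc(d)
    a=np.array([u-d['cx'],v-d['cy']],float)
    if 'hand_eye' in d:
        r=np.hypot(*a); t=r/f; c=np.array([*(a/max(r,1e-9)*np.sin(t)),np.cos(t)])
        T=np.eye(4); T[:3,:3]=d['state']['tcp_rot']; T[:3,3]=d['state']['position']
        T=T@np.array(d['hand_eye']); return T[:3,3],T[:3,:3]@c
    R=cv2.Rodrigues(np.array(d['rvec'],float))[0]; t=np.array(d['tvec'],float).ravel()
    return -R.T@t,R.T@np.array([a[0]/f,a[1]/f,1])
def at(d,u,v,z):
    o,r=ray(d,u,v); return o+r*(z-o[2])/r[2]
def crop(f,x0,x1,y0,y1,k,out):
    im=cv2.imread(f'pics/{f}.png')[y0:y1,x0:x1]; cv2.imwrite(f'pics/{out}.png',cv2.resize(im,None,fx=k,fy=k,interpolation=cv2.INTER_CUBIC))
E
python3 - <<'E'
from h import *
for n in ['scene','top','wrist']:
    d=snap(n,n+'0'); print(n,foc(d),d['cx'],d['cy'], ray(d,320,200))
s=read_state(); print(s['position'],s['tcp_rot'],s['ft_force'],s['grip_width'],s['clock'])
print(d['hand_eye'])
E
```

```text
scene 370.14273237696284 319.25139618735886 205.44268571229298 (array([ 0.89126131, -0.33594102,  0.85018355]), array([-0.4574412 ,  0.23507485, -0.85773403]))
top 436.33164560951724 323.6334015702892 196.00442738899392 (array([ 0.2044074 , -0.09980633,  1.3406822 ]), array([ 0.21300677,  0.00264074, -0.97712555]))
wrist 309.70691628693146 321.2001619488416 198.3997334761869 (array([0.17690322, 0.60296251, 0.38396344]), array([ 0.23532644, -0.10411549, -0.96632367]))
[0.24012573 0.57644293 0.18277226] [[-9.23059001e-01  3.84657606e-01 -7.79280334e-04]
 [ 3.84658337e-01  9.23058079e-01 -1.32182408e-03]
 [ 2.10871324e-04 -1.51987829e-03 -9.99998823e-01]] [ 0.51628292 -0.44904263  0.28691417] 0.0869786933301232 0.15
[[ 6.58573683e-04 -9.67607861e-01 -2.52457114e-01  6.85830151e-02]
 [ 9.99999766e-01  6.83690451e-04 -1.17672495e-05 -9.85049477e-05]
 [ 1.83988601e-04 -2.52457047e-01  9.67608085e-01 -2.01319278e-01]
 [ 0.00000000e+00  0.00000000e+00  0.00000000e+00  1.00000000e+00]]
```

View pics/top0.png

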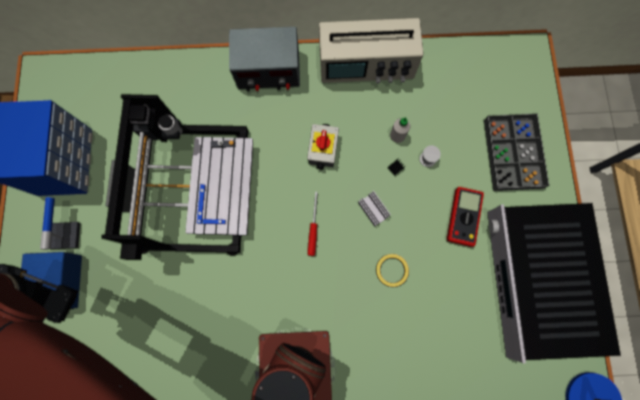

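View pics/scene0.png

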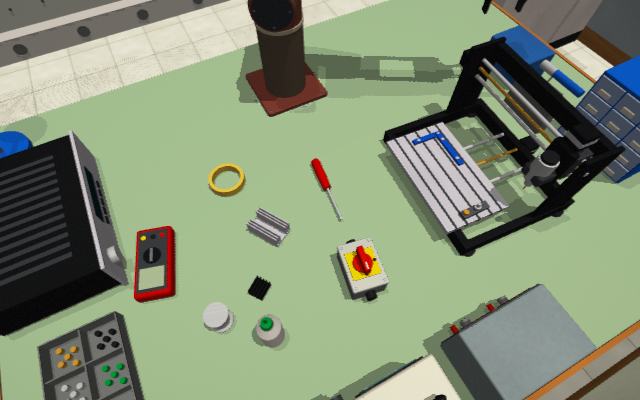

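Top view: isolator at about (323,143), heatsink at (374,208), mill bed at x 190-250, blue stop at (205,205). Scene view: isolator at (362,265), heatsink at (269,227), stop at (440,145). I'll enlarge these.

Run:
```python
from h import *
a=cv2.imread('pics/top0.png');b=cv2.imread('pics/scene0.png')
def c(im,x0,y0,w,h,W,H): return cv2.resize(im[y0:y0+h,x0:x0+w],(W,H),interpolation=cv2.INTER_CUBIC)
# row1: top isolator 50x50 x8? ; 
t1=c(a,298,115,50,60,250,300); t2=c(a,350,180,50,60,250,300); t3=c(a,180,130,60,60,300,300)
cv2.imwrite('pics/m1.png',np.vstack([np.hstack([c(a,300,115,50,75,400,600),c(a,350,170,50,75,400,600)])]))
cv2.imwrite('pics/m2.png',c(a,180,125,80,120,400,600))
cv2.imwrite('pics/m3.png',np.hstack([c(b,330,225,65,100,390,600),c(b,235,190,65,100,390,600)]))
cv2.imwrite('pics/m4.png',c(b,375,110,160,120,800,600))
```

```text
(no output)
```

View pics/m1.png

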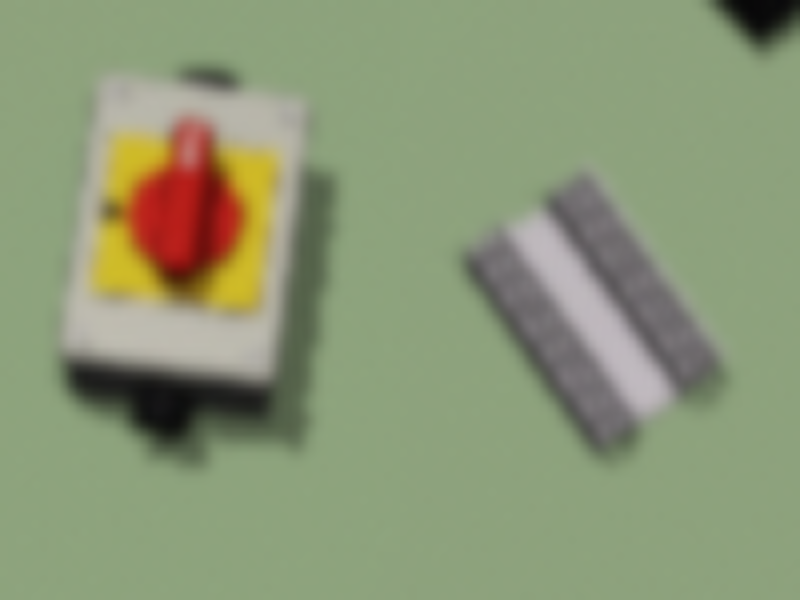

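View pics/m4.png

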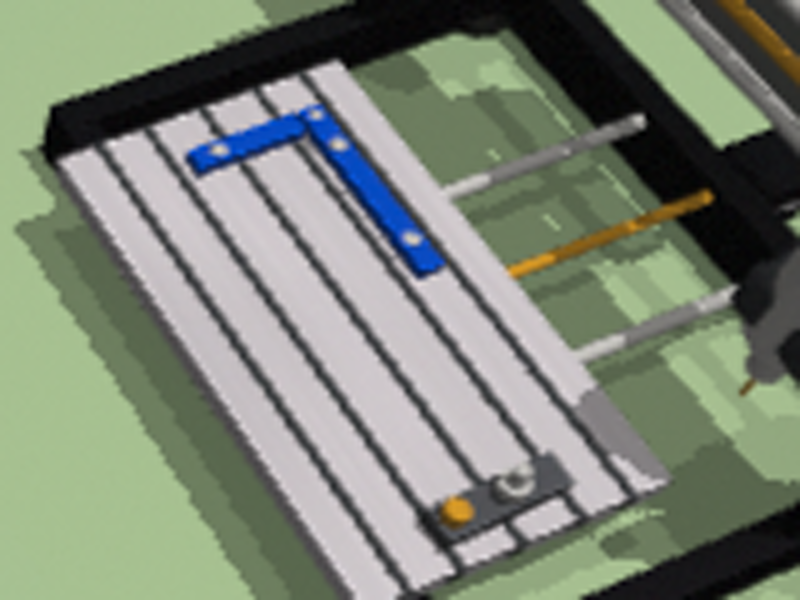

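View pics/m3.png

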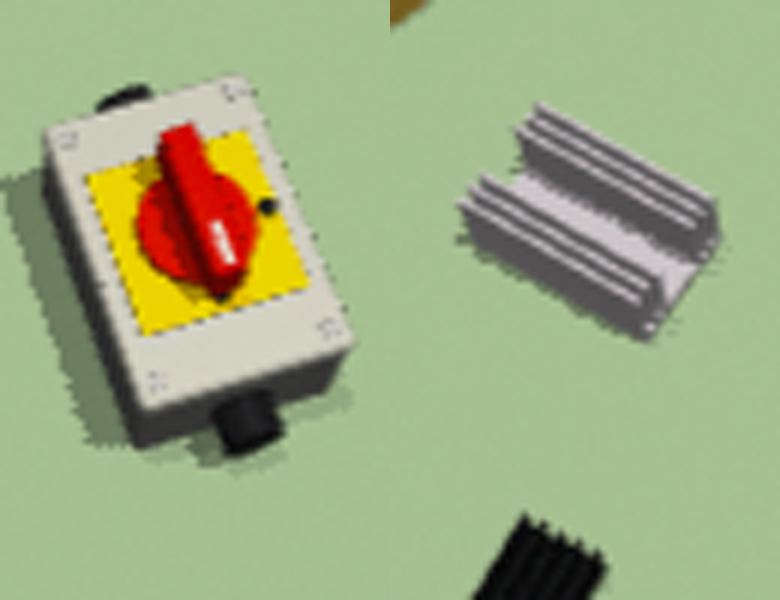

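```bash
cat >> h.py <<'E'
def pts(d,L,x0,y0,k,z,sx=0): return np.array([at(d,x0+(u-sx+.5)/k-.5,y0+(v+.5)/k-.5,z)[:2] for u,v in L])
def rep(n,P):
    e=[np.linalg.norm(P[i]-P[(i+1)%len(P)]) for i in range(len(P))]
    a=[np.degrees(np.arctan2(*(P[(i+1)%len(P)]-P[i])[::-1])) for i in range(len(P))]
    print(n,'c',P.mean(0).round(4),'len',np.round(e,4),'ang',np.round(a,1)); print(P.round(4).tolist())
E
python3 - <<'E'
from h import *
t=load('top0');s=load('scene0')
rep('iso lid top',pts(t,[(103,78),(305,98),(272,383),(65,355)],300,115,8,.062))
rep('iso plate top',pts(t,[(112,135),(280,152),(260,310),(93,293)],300,115,8,.063))
rep('iso lid scene',pts(s,[(45,128),(240,75),(353,343),(143,408)],330,225,6,.062))
rep('iso plate sc',pts(s,[(87,177),(248,132),(308,288),(143,335)],330,225,6,.063))
rep('hs top',pts(t,[(65,255),(185,165),(325,365),(205,455)],350,170,8,.04))
rep('hs sc',pts(s,[(72,205),(148,105),(325,203),(253,300)],235,190,6,.04))
rep('bed sc',pts(s,[(60,160),(345,62),(668,483)],375,110,5,.062))
rep('stop sc (short end, corner, long end)',pts(s,[(200,173),(305,135),(415,275)],375,110,5,.070))
E
```

```text
iso lid top c [ 0.663  -0.1131] len [0.0792 0.1167 0.08   0.1139] ang [-98.7 170.8  79.3  -9.6]
[[0.7259, -0.0834], [0.7138, -0.1617], [0.5987, -0.143], [0.6136, -0.0643]]
iso plate top c [ 0.6647 -0.1131] len [0.0656 0.0648 0.0645 0.0648] ang [-98.8 170.3  81.2  -8.8]
[[0.7017, -0.0859], [0.6916, -0.1508], [0.6278, -0.1398], [0.6377, -0.076]]
iso lid scene c [ 0.6629 -0.1134] len [0.0799 0.1133 0.0816 0.1146] ang [  78.7  -10.  -100.3  169.1]
[[0.5991, -0.1422], [0.6147, -0.0639], [0.7263, -0.0837], [0.7117, -0.1639]]
iso plate sc c [ 0.6628 -0.1125] len [0.0652 0.0653 0.0645 0.0649] ang [  79.   -11.6 -101.4  169. ]
[[0.6246, -0.1381], [0.6371, -0.0741], [0.7011, -0.0873], [0.6884, -0.1505]]
hs top c [ 0.4548 -0.2587] len [0.0584 0.093  0.0576 0.0925] ang [ -55.5 -149.4  124.    31.1]
[[0.4781, -0.2108], [0.5112, -0.259], [0.4311, -0.3063], [0.3989, -0.2585]]
hs sc c [ 0.4586 -0.2588] len [0.0546 0.0896 0.0513 0.088 ] ang [ 122.4   31.2  -59.3 -146.7]
[[0.4357, -0.3055], [0.4064, -0.2595], [0.483, -0.2131], [0.5092, -0.2572]]
bed sc c [0.4989 0.2385] len [0.1815 0.2968 0.3461] ang [  85.3   -5.4 -153.7]
[[0.3905, 0.1272], [0.4053, 0.3081], [0.7008, 0.2803]]
stop sc (short end, corner, long end) c [0.4757 0.226 ] len [0.066  0.1034 0.1233] ang [  85.9   -3.4 -151.1]
[[0.4382, 0.1842], [0.4429, 0.25], [0.5461, 0.2439]]
```

View pics/m2.png

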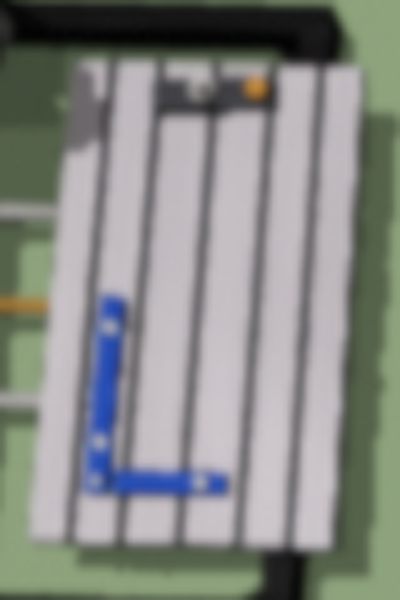

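Stop inner corner reads (114,471) in the top crop, clamp well away at the far end. Now raise and head for the isolator.

Run:
```python
from h import *
t=load('top0')
rep('bed top',pts(t,[(80,60),(362,67),(330,548),(32,542)],180,125,5,.062))
rep('stop top',pts(t,[(228,475),(114,471),(125,300)],180,125,5,.070))
```

```text
bed top c [0.5461 0.2042] len [0.1755 0.3001 0.1763 0.3013] ang [-94.2 175.9  86.2  -4.3]
[[0.7025, 0.2807], [0.6896, 0.1057], [0.3903, 0.1273], [0.402, 0.3032]]
stop top c [0.4737 0.2291] len [0.0676 0.1043 0.1262] ang [  85.3   -2.7 -150.4]
[[0.4353, 0.1859], [0.4408, 0.2533], [0.545, 0.2483]]
```

carry_out:
  commands:
    - [[-1,0,0,-0.05,0,0,0.18],[-1,0,0,-0.1,0,0,0.36],[-1,0,0,-0.15,0,0,0.54],[-1,0,0,-0.2,0,0,0.72],[-1,0,0,-0.22,0,0,0.9]]
  force: 50

```text
clock: 0.78
position: [0.2407, 0.5776, 0.4078]
tcp_rot: [[-0.267, 0.964, 0.003], [0.964, 0.267, 0.005], [0.004, 0.004, -1.0]]
ft_force: [0.2, 0.4, -0.5]
grip_width: 0.087
grip_force: 0.0
```

carry_out:
  commands:
    - [[-1,-0.052,0.0148,0,0,0,0.135],[-1,-0.104,0.0297,0,0,0,0.27],[-1,-0.156,0.0445,0,0,0,0.405],[-1,-0.208,0.0594,0,0,0,0.54],[-1,-0.26,0.0742,0,0,0,0.675]]

```text
clock: 1.4
position: [0.3832, 0.3454, 0.4034]
tcp_rot: [[0.392, 0.92, -0.0], [0.92, -0.392, -0.0], [-0.0, -0.0, -1.0]]
ft_force: [1.8, 0.4, -0.1]
grip_width: 0.0874
grip_force: 0.0
```

carry_out:
  commands:
    - [[-1,-0.031,0.0438,0,0,0,0.135],[-1,-0.0624,0.0876,0,0,0,0.27],[-1,-0.0936,0.1314,0,0,0,0.405],[-1,-0.125,0.175,0,0,0,0.54],[-1,-0.156,0.219,0,0,0,0.675]]

```text
clock: 2.02
position: [0.5244, 0.1165, 0.4034]
tcp_rot: [[0.881, 0.473, -0.0], [0.473, -0.881, 0.0], [-0.0, -0.0, -1.0]]
ft_force: [0.4, 0.1, 0.8]
grip_width: 0.0871
grip_force: 0.0
```

carry_out:
  commands:
    - [[-1,0.003,0.0535,0,0,0,0.135],[-1,0.0054,0.107,0.02,0,0,0.27],[-1,0.008,0.1607,0.05,0,0,0.4],[-1,0.011,0.2142,0.08,0,0,0.535],[-1,0.0136,0.2678,0.11,0,0,0.667]]

```text
clock: 2.65
position: [0.664, -0.1123, 0.2923]
tcp_rot: [[0.985, -0.174, -0.0], [-0.174, -0.985, 0.0], [-0.0, -0.0, -1.0]]
ft_force: [1.2, 1.5, 0.3]
grip_width: 0.087
grip_force: 0.0
```

Run:
```python
from h import *
d=snap('wrist','w1'); print(d['state']['position'],np.degrees(np.arctan2(d['state']['tcp_rot'][1][1],d['state']['tcp_rot'][0][1])),d['state']['joints'])
crop('w1',120,520,0,400,1.5,'w1c')
```

```text
[ 0.66397232 -0.11231556  0.29228972] -100.00904192957724 [-2.84665520e-01  2.94880104e-01  1.23705667e+00  1.89200736e-04
  1.61004920e+00  1.46082889e+00]
```

View pics/w1c.png

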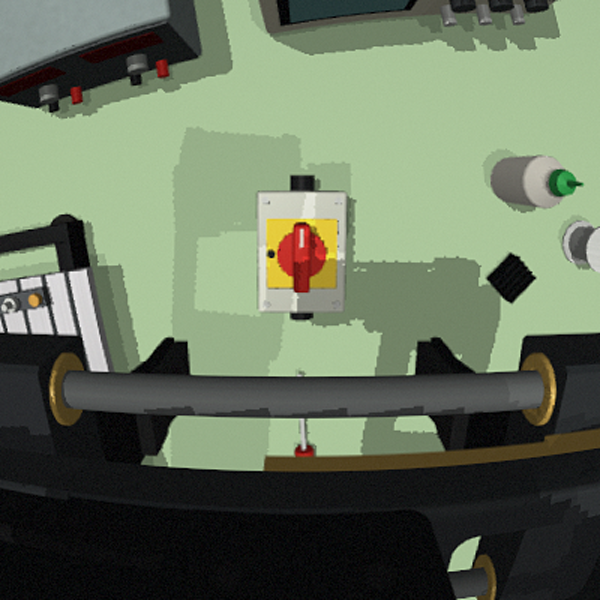

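Isolator plate spans (268,219)-(337,289) in the crop, handle upright at (302,257) and in line with the picture's vertical.

Run:
```python
from h import *
d=load('w1')
rep('plate',pts(d,[(268,219),(337,219),(337,289),(268,289)],120,0,1.5,.063))
rep('lid',pts(d,[(258,192),(346,192),(346,312),(258,312)],120,0,1.5,.062))
print(pts(d,[(302,225),(302,292)],120,0,1.5,.0975))
```

```text
plate c [ 0.6624 -0.1127] len [0.064  0.0669 0.0659 0.0669] ang [-100.   170.9   80.   -10.8]
[[0.7009, -0.0869], [0.6898, -0.15], [0.6238, -0.1393], [0.6352, -0.0744]]
lid c [ 0.6635 -0.1124] len [0.0813 0.1153 0.0855 0.1153] ang [-100.   171.1   80.   -11. ]
[[0.7273, -0.0823], [0.7133, -0.1624], [0.5993, -0.1445], [0.6141, -0.0603]]
[[ 0.69315709 -0.11760536]
 [ 0.63510709 -0.10739826]]
```

carry_out:
  commands:
    - [[-1,-0.001,0,0.05,0,0,0],[-1,-0.001,0,0.1,0,0,0],[-1,-0.001,0,0.15,0,0,0],[-1,-0.001,0,0.2,0,0,0],[-1,-0.001,0,0.214,0,0,0]]

```text
clock: 3.32
position: [0.659, -0.1096, 0.0748]
tcp_rot: [[0.986, -0.169, -0.008], [-0.169, -0.986, 0.002], [-0.008, -0.001, -1.0]]
ft_force: [0.1, 0.6, -0.4]
grip_width: 0.0867
grip_force: 0.0
```

carry_out:
  commands:
    - [[1,0,0,0,0,0,0],[1,0,0,0,0,0,0],[1,0,0,0,0,0,0],[1,0,0,0,0,0,0],[1,0,0,0,0,0,0]]
  force: 50

```text
clock: 3.95
position: [0.6628, -0.1107, 0.0803]
tcp_rot: [[0.986, -0.169, 0.001], [-0.169, -0.986, -0.0], [0.001, 0.0, -1.0]]
ft_force: [-0.2, 0.3, -0.2]
grip_width: 0.0452
grip_force: 0.0
```

carry_out:
  commands:
    - [[1,0,0,0,0,0,0],[1,0,0,0,0,0,0],[1,0,0,0,0,0,0],[1,0,0,0,0,0,0],[1,0,0,0,0,0,0]]

```text
clock: 4.58
position: [0.6624, -0.1106, 0.0796]
tcp_rot: [[0.986, -0.169, -0.0], [-0.169, -0.986, 0.0], [-0.0, -0.0, -1.0]]
ft_force: [0.4, 0.3, 0.4]
grip_width: 0.002
grip_force: 0.0
```

Run:
```python
from h import *
d=snap('wrist','w2'); s=snap('scene','s2'); print(read_state()['grip_width'],d['state']['position'])
a=cv2.resize(d['frame'][60:360,170:470],(400,400)); b=cv2.resize(s['frame'][190:320,300:430],(400,400),interpolation=cv2.INTER_CUBIC)
cv2.imwrite('pics/c2.png',np.hstack([a,b]))
```

```text
0.000487797986720205 [ 0.66241498 -0.1106215   0.07960431]
```

View pics/c2.png

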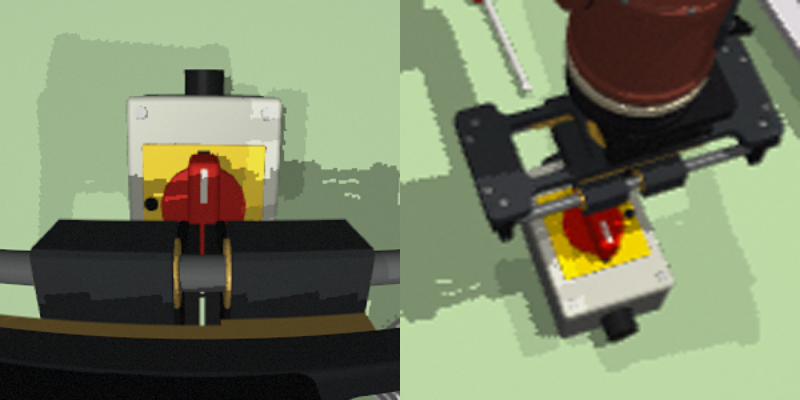

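Wrist view: the bar (crop ~(205,180)) lies where the TCP projects, (201,215), yet the opening reads 0; I'll check pixel classes around the fingertips.

Run:
```python
from h import *
d=load('w2'); im=d['frame'][170:305,295:350].astype(int)
def ch(p):
    b,g,r=p
    if r>90 and g<60: return 'R'
    if r>45 and r>2*g: return 'r'
    if r>150 and g>150 and b<120: return 'Y'
    if g>r+8 and g>90: return 'g'
    if max(p)<60: return '.'
    return 'o' if max(p)<120 else 'W'
for i in range(0,135,3): print(170+i,''.join(ch(p) for p in im[i]))
s=load('s2'); R=np.array(s['rvec']); 
for P in [(.663,-.1128,.0975),(.6624,-.1106,.0796),(.6624,-.1106,.098),(.6624,-.1106,.14)]:
    q=cv2.Rodrigues(R)[0]@np.array(P)+np.ravel(s['tvec']); print(P,q[:2]/q[2]*foc(s)+[s['cx'],s['cy']])
im=s['frame'][240:285,335:390].astype(int)
for i in range(0,45): print(240+i,''.join(ch(p) for p in im[i]))
```

```text
170 YYYYYYYYYYYYYYYYYYYYYYYYYYYYYYYYYYYYYYYYYYYYYYYYYYYYYYY
173 YYYYYYYYYYYYYYYYYYYYYYYWooooooooWYYYYYYYYYYYYYYYYYYYYYY
176 YYYYYYYYYYYYYYYYYYWRrrrrrRRRRRRrrrrRWWWYYYYYYYYYYYYYYYY
179 YYYYYYYYYYYYYYYYYRRRRRRRRRRRRRRrRRRrrrRWWWWWWYYYYYYYYYY
182 YYYYYYYYYYYYYYYYYRRRRRRRRRRRRRRRRRRRRRroWWWWWWWWYYYYYYY
185 YYYYYYYYYYYYYYYWRRRRRRRRRRRRRRRRRRRRRRRRWWWWWWWWYYYYYYY
188 YYYYYYYYYYWrRRRRRRRRRRRRRWWWWWWrRRRRRRRRRRRrRWWWWWWWWWW
191 YYYYYYWRRRRRRRRRRRRRRRRRRoWWWWWrRRRRRRRRRRRRRRRRRoWWWWW
194 YYYWRRRRRRRRRRRRRRRRRRRRRWWWWWWRRRRRRRRrRRRRRRRRRRRoWWW
197 WRRRRRRRRRRRRRRRRRRRRRRRRWWWWWWRRRRRRRRrRRRRRRRRRRRRRoW
200 RRRRRRRRRRRRRRRRrRRRRRRRRWWWWWWRRRRRRRRrRRRRRRRRRRRRRRR
203 RRRRRRRRRRRRRRRRRRRRRRRRRWWWWWWRRRRRRRRrRRRRRRRRRRRRRRR
206 RRRRRRRRRRRRRRRRrRRRRRRRRWWWWWWRRRRRRRRrRRRRRRRRRRRRRRR
209 RRRRRRRRRRRRRRRRRRRRRRRRRWWWWWWRRRRRRRRrRRRRRRRRRRRRRRR
212 RRRRRRRRRRRRRRRRRRRRRRRRRWWWWWRRRRRRRRRrRRRRRRRRRRRRRRR
215 RRRRRRRRRRRRRRRRRRRRRRRRRRRRRRRRRRRRRRRrRRRRRRRRRRRRRRR
218 RRRRRRRRRRRRRRRRrRRRRRRRRRRRRRRRRRRRRRRRRRRRRRRRRRRRRRR
221 RRRRRRRRRRRRRRRRRRRRRRRRRRRRRRRRRRRRRRRRRRRRRRRRRRRRRRR
224 RRRRRRRRRRRRRRRR
[... 3811 characters left out ...]
WYYYYYWWYYWWWWoRRRrYYYYYYYYYYWWWWWWWgggg
274 gggggggg...oWWWWYYYYYYYYYYWWWWor.WYYYYYYYWWWWWWWWWWgggg
275 ggggggggo..ooWWWWYYYYYYYYYYYYYYWWYYYYYWWWWWWWWWWWWWWggg
276 ggggggggg..ooWWWWYYYYYYYYYYYYYYYYYWWWWWWWWWWWWWWWWWWggg
277 gggggggggo..oWWWWYYYYYYYYYYYYYYWWWWWWWWWWWWWWWWWWWWWggg
278 gggggggggo..oWWWWWYYYYYYYYYYWWWWWWWWWWWWWWWWWWWWWWWWWgg
279 gggggggggg...oWWWWYYYYYYYWWWWWWWWWWWWWWWWWWWWWWWWWWWWgg
280 ggggggggggo..oWWWWYYYWWWWWWWWWWWWWWWWWWWWWWWWWWWWWWWWWg
281 ggggggggggo..oWWWWWWWWWWWWWWWWWWWWWWWWWWWWWWWWWWWWWWWWg
282 ggggggggggg...oWWWWWWWWWWWWWWWWWWWWWWWWWWWWWWWWWWWWWWWg
283 gggggggggggo..oWWWWWWWWWWWWWWWWWWWWWWWWWWWWWWWWWWWWWWgg
284 gggggggggggo..oWWWWWWWWWWWWWWWWWWWWWWWWWWWWWWWWWWoooggg
```

Fingers are truly shut with no contact; probing gently downwards to see what is beneath the tips.

carry_out:
  commands:
    - [[1,0,0,0.001,0,0,0],[1,0,0,0.002,0,0,0],[1,0,0,0.003,0,0,0],[1,0,0,0.004,0,0,0],[1,0,0,0.004,0,0,0]]
  force: 20

```text
clock: 5.3
position: [0.6623, -0.1106, 0.0755]
tcp_rot: [[0.986, -0.169, -0.0], [-0.169, -0.986, 0.0], [-0.0, -0.0, -1.0]]
ft_force: [0.3, -0.4, -0.0]
grip_width: 0.0002
grip_force: 0.0
```

Run:
```python
from h import *
s=read_state(); print(s)
```

```text
{'clock': 5.3, 'joints': array([-2.82742788e-01,  4.18406957e-01,  1.48859828e+00,  1.64423139e-05,
        1.23480830e+00,  1.45823146e+00]), 'joint_velocities': array([ 0.00117161, -0.00089194, -0.00164969, -0.00026947,  0.00028839,
       -0.00010791]), 'tau': array([-2.36050808e-03, -5.65127635e+01, -3.66686010e+01,  4.24162892e-02,
       -8.27328209e-02,  8.13142083e-05]), 'position': array([ 0.66234945, -0.11057379,  0.07547401]), 'tcp_rot': array([[ 9.85553710e-01, -1.69363049e-01, -2.07787116e-04],
       [-1.69363036e-01, -9.85553731e-01,  7.65323974e-05],
       [-2.17747128e-04, -4.02353312e-05, -9.99999975e-01]]), 'ft_force': array([ 0.26539964, -0.40481081, -0.04421582]), 'torque': array([-0.01246575,  0.14272094, -0.00338124]), 'grip_force': 0.0, 'grip_width': 0.000207656018000721}
```

Run:
```python
from h import *
s=load('s2'); w=load('w2')
print('scene: tip front-edge mid at heights'); 
for h in [.08,.09,.1,.11,.12]: print(h, at(s,367,257.5,h)-w['state']['position'], at(s,360.5,260,h)[:2].round(4), at(s,373,255,h)[:2].round(4))
P=pts(w,[(143,200),(266,200),(143,145),(266,145)],170,60,4/3,.063); print(P, np.linalg.norm(P[0]-P[1]),np.linalg.norm(P[2]-P[3]), P.mean(0))
print('wrist row 227 col321 plane', [ (h,at(w,321,227,h)-w['state']['position']) for h in (.08,.1,.12)])
```

```text
scene: tip front-edge mid at heights
0.08 [-0.0013095   0.0093626   0.00039569] [ 0.6595 -0.1171] [ 0.6622 -0.0863]
0.09 [0.00167883 0.00631551 0.01039569] [ 0.6625 -0.1199] [ 0.6652 -0.0896]
0.1 [0.00466715 0.00326842 0.02039569] [ 0.6655 -0.1228] [ 0.6681 -0.0928]
0.11 [0.00765548 0.00022132 0.03039569] [ 0.6685 -0.1256] [ 0.6711 -0.096 ]
0.12 [ 0.0106438  -0.00282577  0.04039569] [ 0.6715 -0.1284] [ 0.6741 -0.0993]
[[ 0.6710695  -0.07924458]
 [ 0.65953374 -0.14655158]
 [ 0.7012694  -0.08546125]
 [ 0.6901402  -0.15064223]] 0.06828839900772492 0.06612426926262506 [ 0.68050321 -0.11547491]
wrist row 227 col321 plane [(0.08, array([-0.00387688,  0.00058727,  0.00039569])), (0.1, array([ 0.00326841, -0.00064647,  0.02039569])), (0.12, array([ 0.0104137 , -0.00188021,  0.04039569]))]
```

Scene ray of the fingertips' front edge (367,257.5) and the wrist view both put the real tips about 36 mm above the reported TCP; confirming by touching the bar's top gently.

carry_out:
  commands:
    - [[1,0,0,0.002,0,0,0],[1,0,0,0.004,0,0,0],[1,0,0,0.006,0,0,0],[1,0,0,0.008,0,0,0],[1,0,0,0.009,0,0,0]]

```text
clock: 5.92
position: [0.6623, -0.1106, 0.0664]
tcp_rot: [[0.986, -0.169, -0.0], [-0.169, -0.986, 0.0], [-0.0, 0.0, -1.0]]
ft_force: [0.1, 0.7, -0.7]
grip_width: 0.0007
grip_force: 0.0
```

carry_out:
  commands:
    - [[1,0,0,0.001,0,0,0],[1,0,0,0.002,0,0,0],[1,0,0,0.003,0,0,0],[1,0,0,0.003,0,0,0],[1,0,0,0.003,0,0,0]]

```text
clock: 6.55
position: [0.6624, -0.1106, 0.0637]
tcp_rot: [[0.986, -0.169, 0.0], [-0.169, -0.986, -0.0], [0.0, 0.0, -1.0]]
ft_force: [-1.0, 0.3, 0.2]
grip_width: 0.0004
grip_force: 0.0
```

carry_out:
  commands:
    - [[1,0,0,0.001,0,0,0],[1,0,0,0.002,0,0,0],[1,0,0,0.002,0,0,0],[1,0,0,0.002,0,0,0],[1,0,0,0.002,0,0,0]]

```text
clock: 7.18
position: [0.6625, -0.1106, 0.0617]
tcp_rot: [[0.986, -0.169, 0.0], [-0.169, -0.986, -0.0], [0.0, 0.0, -1.0]]
ft_force: [0.7, -0.1, 0.6]
grip_width: 0.0003
grip_force: 0.0
```

carry_out:
  commands:
    - [[1,0,0,0.001,0,0,0],[1,0,0,0.002,0,0,0],[1,0,0,0.002,0,0,0],[1,0,0,0.002,0,0,0],[1,0,0,0.002,0,0,0]]

```text
clock: 7.8
position: [0.6624, -0.1106, 0.0597]
tcp_rot: [[0.986, -0.169, 0.0], [-0.169, -0.986, -0.0], [0.0, 0.0, -1.0]]
ft_force: [-1.0, -0.9, 0.4]
grip_width: 0.0006
grip_force: 0.0
```

carry_out:
  commands:
    - [[1,0,0,0.001,0,0,0],[1,0,0,0.002,0,0,0],[1,0,0,0.002,0,0,0],[1,0,0,0.002,0,0,0],[1,0,0,0.002,0,0,0]]

```text
clock: 8.43
position: [0.6627, -0.1107, 0.059]
tcp_rot: [[0.986, -0.169, 0.001], [-0.169, -0.986, -0.0], [0.001, 0.0, -1.0]]
ft_force: [-2.5, 1.1, 7.0]
grip_width: 0.0001
grip_force: 3.4
```

carry_out:
  commands:
    - [[1,0,0,0.001,0,0,0],[1,0,0,0.002,0,0,0],[1,0,0,0.002,0,0,0],[1,0,0,0.002,0,0,0],[1,0,0,0.002,0,0,0]]

```text
clock: 9.05
position: [0.6628, -0.1107, 0.0589]
tcp_rot: [[0.986, -0.169, 0.001], [-0.169, -0.986, -0.0], [0.001, 0.0, -1.0]]
ft_force: [-8.0, 1.2, 16.1]
grip_width: 0.0005
grip_force: 8.0
```

Run:
```python
from h import *
d=snap('wrist','w3'); s=snap('scene','s3'); print(d['state']['position'],d['state']['ft_force'])
a=cv2.resize(d['frame'][140:310,265:378],(400,600),interpolation=cv2.INTER_CUBIC); b=cv2.resize(s['frame'][225:300,335:385],(400,600),interpolation=cv2.INTER_CUBIC)
cv2.imwrite('pics/c3.png',np.clip(np.hstack([a,b]).astype(float)**.6*255**.4,0,255))
```

```text
[ 0.66280029 -0.11071667  0.0589114 ] [-7.97001407  1.24241915 16.05278322][ WARN:0@0.958] global loadsave.cpp:1063 imwrite_ Unsupported depth image for selected encoder is fallbacked to CV_8U.
```

View pics/c3.png

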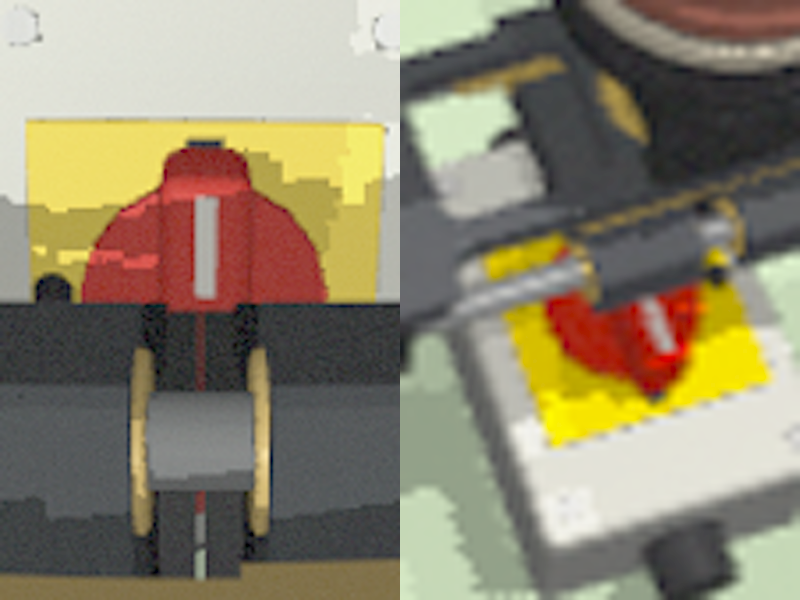

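Wrist crop shows the shut fingers over the bar; contact began at reported z 0.059, so the real tips sit 38.5 mm behind the reported TCP. Lift, open, descend by that much more.

carry_out:
  commands:
    - [[1,0,0,-0.015,0,0,0],[0,0,0,-0.03,0,0,0],[0,0,0,-0.03,0,0,0],[0,0,0,-0.03,0,0,0],[0,0,0,-0.03,0,0,0]]

```text
clock: 9.78
position: [0.6619, -0.1105, 0.0847]
tcp_rot: [[0.986, -0.169, -0.001], [-0.169, -0.986, 0.0], [-0.001, -0.0, -1.0]]
ft_force: [0.2, 0.0, -0.4]
grip_width: 0.0324
grip_force: 0.0
```

carry_out:
  commands:
    - [[0,0,0,0,0,0,0],[0,0,0,0,0,0,0],[0,0,0,0,0,0,0],[0,0,0,0,0,0,0],[0,0,0,0,0,0,0]]

```text
clock: 10.4
position: [0.6624, -0.1106, 0.0857]
tcp_rot: [[0.986, -0.169, 0.0], [-0.169, -0.986, -0.0], [0.0, 0.0, -1.0]]
ft_force: [-0.2, 0.0, -0.3]
grip_width: 0.0433
grip_force: 0.0
```

carry_out:
  commands:
    - [[0,0,0.002,0.01,0,0,0],[0,0,0.002,0.02,0,0,0],[0,0,0.002,0.03,0,0,0],[0,0,0.002,0.04,0,0,0],[0,0,0.002,0.046,0,0,0]]

```text
clock: 11.02
position: [0.6616, -0.1124, 0.0384]
tcp_rot: [[0.986, -0.169, -0.001], [-0.169, -0.986, 0.0], [-0.001, -0.0, -1.0]]
ft_force: [-0.3, -0.5, 0.1]
grip_width: 0.0434
grip_force: 0.0
```

carry_out:
  commands:
    - [[1,0,0,0,0,0,0],[1,0,0,0,0,0,0],[1,0,0,0,0,0,0],[1,0,0,0,0,0,0],[1,0,0,0,0,0,0]]
  force: 50

```text
clock: 11.65
position: [0.6627, -0.1113, 0.0403]
tcp_rot: [[0.986, -0.169, 0.001], [-0.169, -0.986, 0.002], [0.001, -0.002, -1.0]]
ft_force: [1.5, 5.4, 1.5]
grip_width: 0.0148
grip_force: 50.0
```

Gripped at 14.8 mm. Turning anticlockwise.

carry_out:
  commands:
    - [[1,0,0,0,0,0,-0.16],[1,0,0,0,0,0,-0.32],[1,0,0,0,0,0,-0.48],[1,0,0,0,0,0,-0.64],[1,0,0,0,0,0,-0.8]]

```text
clock: 12.28
position: [0.663, -0.1121, 0.0403]
tcp_rot: [[0.805, 0.593, 0.002], [0.593, -0.805, 0.0], [0.002, 0.001, -1.0]]
ft_force: [2.0, 1.4, 1.2]
grip_width: 0.0141
grip_force: 50.0
```

carry_out:
  commands:
    - [[1,0,0,0,0,0,-0.16],[1,0,0,0,0,0,-0.32],[1,0,0,0,0,0,-0.48],[1,0,0,0,0,0,-0.64],[1,0,0,0,0,0,-0.77]]

```text
clock: 12.9
position: [0.6637, -0.1126, 0.0403]
tcp_rot: [[0.165, 0.986, 0.003], [0.986, -0.165, -0.0], [0.0, 0.003, -1.0]]
ft_force: [5.1, 0.6, -0.8]
grip_width: 0.0142
grip_force: 50.0
```

carry_out:
  commands:
    - [[-0.2,0,0,0,0,0,0],[-0.2,0,0,0,0,0,0],[-0.2,0,0,0,0,0,0],[-0.2,0,0,0,0,0,0],[-0.2,0,0,0,0,0,0]]

```text
clock: 13.52
position: [0.662, -0.1126, 0.0396]
tcp_rot: [[0.17, 0.985, -0.0], [0.985, -0.17, -0.0], [-0.0, -0.0, -1.0]]
ft_force: [0.3, -0.1, 0.1]
grip_width: 0.0506
grip_force: 0.0
```

carry_out:
  commands:
    - [[-1,0,0,-0.04,0,0,0],[-1,0,0,-0.09,0,0,0],[-1,0,0,-0.14,0,0,0],[-1,0,0,-0.19,0,0,0],[-1,0,0,-0.22,0,0,0]]

```text
clock: 14.15
position: [0.6631, -0.1129, 0.2635]
tcp_rot: [[0.17, 0.985, 0.004], [0.985, -0.17, -0.001], [-0.001, 0.004, -1.0]]
ft_force: [1.0, 1.1, 0.2]
grip_width: 0.0859
grip_force: 0.0
```

Run:
```python
from h import *
s=snap('scene','s4'); d=snap('top','t4')
for n,x,im in (('s',s,s['frame'][235:290,330:392]),('t',d,d['frame'][125:165,303:345])):
    b,g,r=[im[...,i].astype(int) for i in range(3)]
    for row in range(0,im.shape[0],1): print(''.join('R' if r[row,c]>90 and g[row,c]<70 else 'Y' if r[row,c]>150 and b[row,c]<110 else '.' for c in range(im.shape[1])))
```

```text
..............................................................
..............................................................
..............................................................
..............................................................
..............................................................
..............................................................
..............................................................
..............................................................
..............................................................
..............................................................
..............................................................
..............................................................
.....................................YYYY.....................
..................................YYYYYYYY....................
..............................YYYYYYYYYYYY....................
...........................YYYYYYYYYYYYYYYY...................
.......................YYYYYYYYYYYYYYYYYYYYY..................
....................YYYYYYYYY
[... 3384 characters left out ...]
............
RRRRRRRRR.........YYYYYYYYYYY.............
RRRRRRRRR.........YYYYYYYYYYY.............
RRRRRRRRR.........YYYYYYYYYYY.............
RRRRRRRRR.........YYYYYYYYYYY.............
RRRRRRRRR.................YY..............
RRRRRRRRR.................................
RRRRRRRRR.................................
RRRRRRRR..................................
RRRRRRRR..................................
RRRRRRRR..................................
RRRRRRRR..................................
RRRRRRRR..................................
RRRRRRRR..................................
RRRRRRRR..................................
RRRRRRRR..................................
RRRRRRRR..................................
```

Scene shows the bar lying across the box (off). On to the heatsink.

carry_out:
  commands:
    - [[-1,-0.036,-0.036,0,0,0,0.17],[-1,-0.072,-0.072,0,0,0,0.34],[-1,-0.108,-0.108,0,0,0,0.51],[-1,-0.144,-0.143,0,0,0,0.68],[-1,-0.179,-0.1786,0,0,0,0.853]]

```text
clock: 14.88
position: [0.4537, -0.2589, 0.258]
tcp_rot: [[0.857, 0.515, -0.002], [0.515, -0.857, 0.001], [-0.001, -0.002, -1.0]]
ft_force: [0.7, -0.5, 0.3]
grip_width: 0.0875
grip_force: 0.0
```

carry_out:
  commands:
    - [[-1,0,0,0,0,0,0],[-1,0,0,0,0,0,0],[-1,0,0,0,0,0,0],[-1,0,0,0,0,0,0],[-1,0,0,0,0,0,0]]

```text
clock: 15.5
position: [0.4561, -0.2581, 0.2594]
tcp_rot: [[0.853, 0.521, -0.0], [0.521, -0.853, 0.0], [-0.0, -0.0, -1.0]]
ft_force: [-0.3, 0.8, -0.3]
grip_width: 0.0873
grip_force: 0.0
```

Run:
```python
from h import *
d=snap('wrist','w5'); print(d['state']['position'],np.degrees(np.arctan2(d['state']['tcp_rot'][1][1],d['state']['tcp_rot'][0][1])))
crop('w5',245,395,100,250,4,'w5c')
```

```text
[ 0.45608202 -0.25809866  0.25944686] -58.59271819801049
```

View pics/w5c.png

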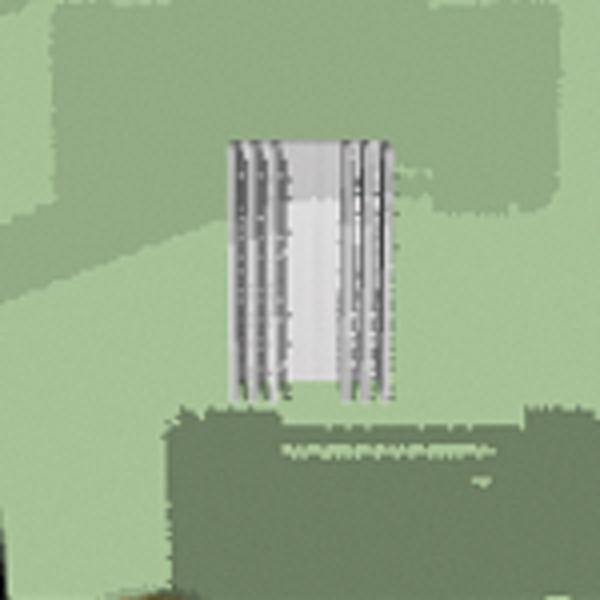

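Heatsink's top corners in the crop: (229,140), (393,140), (393,402), (229,402), aligned with the tool.

Run:
```python
from h import *
d=load('w5'); P=pts(d,[(229,140),(393,140),(393,402),(229,402)],245,100,4,.04); rep('hs',P)
R=d['state']['tcp_rot']; print('tool shift',R[:2,:2].T@(P.mean(0)-d['state']['position'][:2]))
```

```text
hs c [ 0.4589 -0.2585] len [0.0555 0.0917 0.0577 0.0917] ang [ -58.5 -147.8  121.4   30.8]
[[0.4835, -0.2109], [0.5125, -0.2582], [0.4349, -0.3071], [0.4047, -0.2578]]
tool shift [0.0021829  0.00182095]
```

carry_out:
  commands:
    - [[-1,0.001,0.001,0.05,0,0,0],[-1,0.002,0.0015,0.1,0,0,0],[-1,0.002,0.0015,0.15,0,0,0],[-1,0.002,0.0015,0.19,0,0,0],[-1,0.002,0.0015,0.22,0,0,0]]

```text
clock: 16.18
position: [0.4574, -0.2581, 0.0376]
tcp_rot: [[0.854, 0.52, -0.002], [0.52, -0.854, 0.001], [-0.001, -0.002, -1.0]]
ft_force: [0.0, 0.4, -0.3]
grip_width: 0.0869
grip_force: 0.0
```

carry_out:
  commands:
    - [[-1,0,0,0.02,0,0,0],[-1,0,0,0.035,0,0,0],[-1,0,0,0.05,0,0,0],[-1,0,0,0.06,0,0,0],[-1,0,0,0.06,0,0,0]]

```text
clock: 16.8
position: [0.4577, -0.2585, -0.021]
tcp_rot: [[0.854, 0.52, -0.001], [0.52, -0.854, 0.001], [-0.0, -0.001, -1.0]]
ft_force: [0.4, 0.5, 0.0]
grip_width: 0.0875
grip_force: 0.0
```

carry_out:
  commands:
    - [[1,0,0,0,0,0,0],[1,0,0,0,0,0,0],[1,0,0,0,0,0,0],[1,0,0,0,0,0,0],[1,0,0,0,0,0,0]]
  force: 35

```text
clock: 17.42
position: [0.4582, -0.2589, -0.0201]
tcp_rot: [[0.854, 0.52, 0.0], [0.52, -0.854, -0.0], [0.0, 0.0, -1.0]]
ft_force: [-0.9, 0.5, 2.0]
grip_width: 0.0557
grip_force: 35.0
```

carry_out:
  commands:
    - [[1,0,0,0,0,0,0],[1,0,0,-0.02,0,0,0],[1,0,0,-0.06,0,0,0],[1,0,0,-0.11,0,0,0],[1,0,0,-0.16,0,0,0]]

```text
clock: 18.05
position: [0.4574, -0.2583, 0.1401]
tcp_rot: [[0.854, 0.52, -0.001], [0.52, -0.854, 0.001], [-0.001, -0.002, -1.0]]
ft_force: [0.3, -0.5, -1.4]
grip_width: 0.0559
grip_force: 35.0
```

carry_out:
  commands:
    - [[1,0.015,-0.044,-0.026,0,0,0.06],[1,0.031,-0.088,-0.052,0,0,0.12],[1,0.046,-0.132,-0.078,0,0,0.18],[1,0.062,-0.177,-0.104,0,0,0.25],[1,0.077,-0.221,-0.13,0,0,0.312]]

```text
clock: 18.68
position: [0.4081, -0.0286, 0.2697]
tcp_rot: [[0.973, 0.23, -0.001], [0.23, -0.973, 0.0], [-0.0, -0.0, -1.0]]
ft_force: [-0.1, 0.0, -2.6]
grip_width: 0.0556
grip_force: 35.0
```

carry_out:
  commands:
    - [[1,0.0012,-0.047,0,0,0,0.062],[1,0.0024,-0.094,0,0,0,0.124],[1,0.0035,-0.14,0,0,0,0.186],[1,0.0047,-0.187,0,0,0,0.248],[1,0.006,-0.2335,0,0,0,0.309]]

```text
clock: 19.3
position: [0.3596, 0.1998, 0.269]
tcp_rot: [[0.997, -0.076, -0.0], [-0.076, -0.997, -0.0], [-0.0, 0.0, -1.0]]
ft_force: [0.7, 0.6, -2.2]
grip_width: 0.0555
grip_force: 35.0
```

carry_out:
  commands:
    - [[1,0,0,0,0,0,0],[1,0,0,0,0,0,0],[1,0,0,0,0,0,0],[1,0,0,0,0,0,0],[1,0,0,0,0,0,0]]

```text
clock: 19.92
position: [0.3607, 0.1979, 0.2696]
tcp_rot: [[0.997, -0.076, 0.0], [-0.076, -0.997, -0.0], [0.0, 0.0, -1.0]]
ft_force: [-0.8, 0.0, -2.5]
grip_width: 0.0557
grip_force: 35.0
```

```bash
cat > stop.py <<'E'
from h import *
def bluefit(f):
    d=load(f); hsv=cv2.cvtColor(d['frame'],cv2.COLOR_BGR2HSV)
    m=cv2.inRange(hsv,(105,150,60),(128,255,255))
    n,l,st,c=cv2.connectedComponentsWithStats(m)
    out=[]
    for i in range(1,n):
        if st[i,4]<60: continue
        p=at(d,*c[i],.07)
        if np.hypot(p[0]-.47,p[1]-.24)<.09: out.append(i); print(f,st[i],p.round(3))
    m=np.isin(l,out)
    v,u=np.nonzero(m)
    W=np.array([at(d,a,b,.07)[:2] for a,b in zip(u,v)])
    return W
for f in ['w6','scene0','top0']:
    if f=='w6': s=snap('wrist','w6')['state']; print(s['position'],np.degrees(np.arctan2(s['tcp_rot'][1][1],s['tcp_rot'][0][1])))
    W=bluefit(f); 
    if len(W)<50: print(f,'few',len(W)); continue
    # model: L shape; fit (cx,cy,yaw) maximising agreement
    from scipy.optimize import minimize
    def cost(p):
        c,s=np.cos(p[2]),np.sin(p[2]); q=(W-p[:2])@np.array([[c,-s],[s,c]])
        x,y=q.T
        d1=np.hypot(np.maximum(0,abs(x-XL)-.060),np.maximum(0,abs(y-.007)-.007))
        d2=np.hypot(np.maximum(0,abs(x+.007)-.007),np.maximum(0,abs(y+.0265)-.0335-.007*0))
        return np.sum(np.minimum(d1,d2)**2)*1e4
    best=None
    for XL in (.046,.053,.060):
        r=min((minimize(cost,[.442+a,.2515+b,-.077],method='Nelder-Mead',options=dict(xatol=1e-5,fatol=1e-9,maxiter=2000)) for a in (-.004,.004) for b in (-.004,.004)),key=lambda r:r.fun)
        print(f,XL,r.x[:2].round(4),np.degrees(r.x[2]).round(2),r.fun)
E
python3 stop.py
```

```text
[0.36074487 0.19785351 0.26964452] -94.33020828831039
w6 [260  37  11  89 774] [0.488 0.261 0.07 ]
w6 [273 114  51  12 451] [0.432 0.225 0.07 ]
w6 0.046 [0.4396 0.2538] -0.84 4.052681251258491
w6 0.053 [0.4383 0.2537] -0.57 4.7388401449375035
w6 0.06 [0.4378 0.2542] -0.82 9.356761473903912
scene0 [413 131  51  34 328] [0.473 0.246 0.07 ]
scene0 0.046 [0.4407 0.2519] -1.95 5.374069052005339
scene0 0.053 [0.4401 0.2519] -1.8 5.6472875978475106
scene0 0.06 [0.4394 0.2519] -1.73 7.381884062531413
top0 [199 193   5  18  66] [0.494 0.259 0.07 ]
top0 [198 216  20   8  67] [0.436 0.239 0.07 ]
top0 0.046 [0.4411 0.2573] -4.37 0.0
top0 0.053 [0.4411 0.2573] -4.37 0.0
top0 0.06 [0.4411 0.2573] -4.37 0.0
```

```bash
cat > edge.py <<'E'
from h import *
def line(P):
    vx,vy,x,y=cv2.fitLine(P.astype(np.float32),cv2.DIST_HUBER,0,.0005,.0005).ravel()
    return np.array([x,y]),np.array([vx,vy])
d=load('w6'); im=d['frame'].astype(float); B=im[...,0]-im[...,2]   # blueness b-r
def cross(prof,a,dirn):  # from inside index a go dirn until below half
    hi=prof[a]; t=hi/2; i=a
    while prof[i+dirn]>t: i+=dirn
    return i+dirn*(prof[i]-t)/(prof[i]-prof[i+dirn])
hsv=cv2.cvtColor(d['frame'],cv2.COLOR_BGR2HSV); m=cv2.inRange(hsv,(105,150,60),(128,255,255))>0
R,L,T=[],[],[]
for v in range(42,122,2):
    c=np.nonzero(m[v,255:275])[0]+255
    if len(c)>4:
        k=c[len(c)//2]; R.append((cross(B[v],k,1),v)); L.append((cross(B[v],k,-1),v))
Bt=[]
for u in range(278,322,2):
    c=np.nonzero(m[112:128,u])[0]+112
    if len(c)>4: k=c[len(c)//2]; T.append((u,cross(B[:,u],k,-1))); Bt.append((u,cross(B[:,u],k,1)))
print('widths px',np.median([a[0]-b[0] for a,b in zip(R,L)]),np.median([b[1]-a[1] for a,b in zip(T,Bt)]))
print(np.round(B[80,255:280]).astype(int), np.round(B[108:132,300]).astype(int))
f=lambda L,z: np.array([at(d,u,v,z)[:2] for u,v in L])
for n,P in (('long R z62',f(R,.062)),('long R z70',f(R,.07)),('long L z70',f(L,.07)),('short T z70',f(T,.07)),('short B z70',f(Bt,.07)),('short B z62',f(Bt,.062))):
    p,v=line(P); print(n,p.round(4),'ang',np.degrees(np.arctan2(v[1],v[0])).round(2),len(P), P[0].round(4),P[-1].round(4))
E
python3 edge.py
```

```text
widths px 10.403144016227202 10.316284205990101
[  7   2  -2  -4  32 180 171 163 164 166 166 166 166 165 167  42  -5  -2
   0   0   3   2   4   0  -1] [ -1  -1  -1  -1  -3  -9  61 168 161 158 161 158 157 160 161 165 134   7
  -4  -1  -1  -1  -1   0]
long R z62 [0.487  0.2558] ang -3.8 35 [0.5404 0.2522] [0.4344 0.2589]
long R z70 [0.4859 0.2545] ang -3.8 35 [0.5382 0.2511] [0.4343 0.2576]
long L z70 [0.489  0.2681] ang -4.1 35 [0.5401 0.2647] [0.4348 0.2619]
short T z70 [0.4387 0.2239] ang 85.85 19 [0.4409 0.2473] [0.4364 0.1934]
short B z70 [0.4251 0.2214] ang 85.71 19 [0.4268 0.2486] [0.4232 0.1944]
short B z62 [0.425 0.222] ang 85.71 19 [0.4267 0.2497] [0.423  0.1945]
```

carry_out:
  commands:
    - [[1,0.033,-0.005,0,0,0,0],[1,0.066,-0.01,0,0,0,0],[1,0.1,-0.015,0,0,0,0],[1,0.1325,-0.02,0,0,0,0],[1,0.1325,-0.02,0.04,0,0,0]]

```text
clock: 20.6
position: [0.4986, 0.2088, 0.2323]
tcp_rot: [[0.997, -0.075, 0.007], [-0.075, -0.997, 0.002], [0.007, -0.002, -1.0]]
ft_force: [0.4, 1.2, -2.7]
grip_width: 0.0556
grip_force: 35.0
```

carry_out:
  commands:
    - [[1,0,0,0.05,0,0,0],[1,0,0,0.1,0,0,0],[1,0,0,0.14,0,0,0],[1,0,0,0.165,0,0,0],[1,0,0,0.17,0,0,0]]

```text
clock: 21.22
position: [0.4924, 0.2079, 0.0574]
tcp_rot: [[0.997, -0.075, -0.004], [-0.075, -0.997, -0.001], [-0.004, 0.001, -1.0]]
ft_force: [0.3, 0.1, -2.7]
grip_width: 0.056
grip_force: 35.0
```

Run:
```python
from h import *
s=read_state(); print(s['position'],np.degrees(np.arctan2(s['tcp_rot'][1][1],s['tcp_rot'][0][1])),s['ft_force'],s['torque'])
```

```text
[0.49239142 0.20786421 0.05742602] -94.27277398146636 [ 0.25848418  0.06817381 -2.654577  ] [-0.02696801  0.12696564 -0.06216351]
```

carry_out:
  commands:
    - [[1,0,0,0.005,0,0,0],[1,0,0,0.01,0,0,0],[1,0,0,0.014,0,0,0],[1,0,0,0.015,0,0,0],[1,0,0,0.016,0,0,0]]

```text
clock: 21.85
position: [0.4943, 0.2087, 0.0439]
tcp_rot: [[0.997, -0.074, 0.0], [-0.074, -0.997, 0.0], [0.0, -0.0, -1.0]]
ft_force: [-0.8, 0.2, -2.3]
grip_width: 0.0556
grip_force: 35.0
```

carry_out:
  commands:
    - [[1,0,0,0.001,0,0,0],[1,0,0,0.001,0,0,0],[1,0,0,0.002,0,0,0],[1,0,0,0.002,0,0,0],[1,0,0,0.002,0,0,0]]

```text
clock: 22.48
position: [0.4943, 0.2087, 0.0419]
tcp_rot: [[0.997, -0.074, 0.0], [-0.074, -0.997, 0.0], [0.0, -0.0, -1.0]]
ft_force: [-0.8, -0.4, -1.1]
grip_width: 0.0555
grip_force: 35.0
```

carry_out:
  commands:
    - [[1,0,0,0.0005,0,0,0],[1,0,0,0.001,0,0,0],[1,0,0,0.001,0,0,0],[1,0,0,0.001,0,0,0],[1,0,0,0.001,0,0,0]]

```text
clock: 23.1
position: [0.4944, 0.2086, 0.0419]
tcp_rot: [[0.997, -0.074, 0.0], [-0.074, -0.997, -0.0], [0.0, 0.0, -1.0]]
ft_force: [-3.9, -1.7, 8.7]
grip_width: 0.0558
grip_force: 35.0
```

carry_out:
  commands:
    - [[1,0,-0.003,0,0,0,0],[1,0,-0.006,0,0,0,0],[1,0,-0.008,0,0,0,0],[1,0,-0.009,0,0,0,0],[1,0,-0.009,0,0,0,0]]

```text
clock: 23.72
position: [0.4962, 0.2172, 0.0419]
tcp_rot: [[0.997, -0.074, 0.003], [-0.074, -0.997, -0.001], [0.003, 0.0, -1.0]]
ft_force: [-0.3, -3.2, 5.8]
grip_width: 0.0558
grip_force: 35.0
```

carry_out:
  commands:
    - [[1,0,-0.001,0,0,0,0],[1,0,-0.002,0,0,0,0],[1,0,-0.003,0,0,0,0],[1,0,-0.004,0,0,0,0],[1,0,-0.004,0,0,0,0]]

```text
clock: 24.35
position: [0.4965, 0.2211, 0.0419]
tcp_rot: [[0.997, -0.074, 0.003], [-0.074, -0.997, -0.001], [0.003, 0.0, -1.0]]
ft_force: [-0.5, -4.2, 5.0]
grip_width: 0.0554
grip_force: 35.0
```

carry_out:
  commands:
    - [[1,0,-0.001,0,0,0,0],[1,0,-0.002,0,0,0,0],[1,0,-0.003,0,0,0,0],[1,0,-0.003,0,0,0,0],[1,0,-0.003,0,0,0,0]]

```text
clock: 24.98
position: [0.4967, 0.2241, 0.0419]
tcp_rot: [[0.997, -0.074, 0.003], [-0.074, -0.997, -0.0], [0.003, 0.0, -1.0]]
ft_force: [-1.0, -2.8, 5.8]
grip_width: 0.0557
grip_force: 35.0
```

carry_out:
  commands:
    - [[1,0,-0.001,0,0,0,0],[1,0,-0.002,0,0,0,0],[1,0,-0.003,0,0,0,0],[1,0,-0.003,0,0,0,0],[1,0,-0.003,0,0,0,0]]

```text
clock: 25.6
position: [0.4968, 0.226, 0.0419]
tcp_rot: [[0.997, -0.074, 0.002], [-0.074, -0.997, -0.002], [0.002, 0.002, -1.0]]
ft_force: [-1.5, -7.0, 7.7]
grip_width: 0.0558
grip_force: 35.0
```

carry_out:
  commands:
    - [[1,0,-0.001,0,0,0,0],[1,0,-0.002,0,0,0,0],[1,0,-0.003,0,0,0,0],[1,0,-0.003,0,0,0,0],[1,0,-0.003,0,0,0,0]]

```text
clock: 26.22
position: [0.4969, 0.226, 0.0421]
tcp_rot: [[0.997, -0.073, 0.001], [-0.073, -0.997, -0.008], [0.002, 0.008, -1.0]]
ft_force: [-1.9, -17.9, 13.0]
grip_width: 0.0557
grip_force: 35.0
```

Long bar contacted at y≈0.226 (as measured). Ease off a little and slide to the short bar.

carry_out:
  commands:
    - [[1,0,0.002,-0.0003,0,0,0],[1,-0.003,0.003,-0.0003,0,0,0],[1,-0.006,0.003,-0.0003,0,0,0],[1,-0.009,0.003,-0.0003,0,0,0],[1,-0.009,0.003,-0.0003,0,0,0]]

```text
clock: 26.85
position: [0.4888, 0.2266, 0.0421]
tcp_rot: [[0.997, -0.074, 0.004], [-0.074, -0.997, -0.002], [0.005, 0.002, -1.0]]
ft_force: [3.6, -7.2, 2.1]
grip_width: 0.0554
grip_force: 35.0
```

carry_out:
  commands:
    - [[1,-0.001,0,0,0,0,0],[1,-0.002,0,0,0,0,0],[1,-0.003,0,0,0,0,0],[1,-0.003,0,0,0,0,0],[1,-0.003,0,0,0,0,0]]

```text
clock: 27.48
position: [0.4862, 0.2267, 0.0421]
tcp_rot: [[0.997, -0.074, 0.005], [-0.074, -0.997, -0.002], [0.005, 0.002, -1.0]]
ft_force: [4.5, -6.8, 1.6]
grip_width: 0.0558
grip_force: 35.0
```

carry_out:
  commands:
    - [[1,-0.001,0,0,0,0,0],[1,-0.002,0,0,0,0,0],[1,-0.003,0,0,0,0,0],[1,-0.003,0,0,0,0,0],[1,-0.003,0,0,0,0,0]]

```text
clock: 28.1
position: [0.4847, 0.2269, 0.0424]
tcp_rot: [[0.997, -0.073, 0.008], [-0.073, -0.997, -0.002], [0.008, 0.002, -1.0]]
ft_force: [9.0, -7.4, -0.3]
grip_width: 0.0554
grip_force: 35.0
```

carry_out:
  commands:
    - [[1,-0.001,0,0,0,0,0],[1,-0.002,0,0,0,0,0],[1,-0.003,0,0,0,0,0],[1,-0.003,0,0,0,0,0],[1,-0.003,0,0,0,0,0]]

```text
clock: 28.72
position: [0.4843, 0.227, 0.0432]
tcp_rot: [[0.997, -0.074, 0.013], [-0.074, -0.997, -0.002], [0.013, 0.001, -1.0]]
ft_force: [15.0, -8.0, -2.4]
grip_width: 0.0557
grip_force: 35.0
```

carry_out:
  commands:
    - [[1,0.0005,0,0.001,0,-0.005,0],[1,0.001,-0.001,0.002,0,-0.01,0],[1,0.001,-0.0015,0.002,0,-0.01,0],[1,0.001,-0.0015,0.002,0,-0.01,0],[1,0.001,-0.0015,0.002,0,-0.01,0]]

```text
clock: 29.35
position: [0.4844, 0.227, 0.0421]
tcp_rot: [[0.997, -0.074, 0.0], [-0.074, -0.997, -0.004], [0.001, 0.004, -1.0]]
ft_force: [7.9, -15.2, 9.3]
grip_width: 0.056
grip_force: 35.0
```

carry_out:
  commands:
    - [[1,0,0,0,0,0,0],[1,0,0,0,0,0,0],[1,0,0,0,0,0,0],[1,0,0,0,0,0,0],[1,0,0,0,0,0,0]]

```text
clock: 29.98
position: [0.4844, 0.227, 0.0421]
tcp_rot: [[0.997, -0.074, 0.0], [-0.074, -0.997, -0.004], [0.001, 0.004, -1.0]]
ft_force: [8.2, -15.8, 8.4]
grip_width: 0.0554
grip_force: 35.0
```

carry_out:
  commands:
    - [[1,-0.001,-0.0005,0.0003,0,-0.004,0],[1,-0.002,-0.0008,0.0006,0,-0.008,0],[1,-0.003,-0.0008,0.0008,0,-0.01,0],[1,-0.003,-0.0008,0.0008,0,-0.01,0],[1,-0.003,-0.0008,0.0008,0,-0.01,0]]

```text
clock: 30.6
position: [0.4842, 0.227, 0.0421]
tcp_rot: [[0.997, -0.074, -0.005], [-0.074, -0.997, -0.005], [-0.004, 0.005, -1.0]]
ft_force: [14.2, -19.4, 8.1]
grip_width: 0.0558
grip_force: 35.0
```

carry_out:
  commands:
    - [[1,0,0,0,0,0,0],[1,0,0,0,0,0,0],[1,0,0,0,0,0,0],[1,0,0,0,0,0,0],[1,0,0,0,0,0,0]]
  force: 45

```text
clock: 31.22
position: [0.4841, 0.227, 0.0421]
tcp_rot: [[0.997, -0.074, -0.005], [-0.074, -0.997, -0.005], [-0.004, 0.005, -1.0]]
ft_force: [14.1, -19.4, 8.2]
grip_width: 0.0556
grip_force: 45.0
```

Run:
```python
from h import *
d=snap('wrist','w7'); s=d['state']; print(s['position'],s['tcp_rot'],s['ft_force'],s['torque'])
# project heatsink & expected stop edges; find blue in wrist picture, and silver extents in scene
x=snap('scene','s7'); m=x['frame'][120:180,400:480]
hsv=cv2.cvtColor(m,cv2.COLOR_BGR2HSV)
for r in range(0,60,2): print(''.join('B' if 105<=h[0]<=128 and h[1]>150 and h[2]>60 else 'K' if h[2]<60 else 'S' if h[1]<40 else '.' for h in hsv[r]))
```

```text
[0.48410578 0.22700717 0.04209567] [[ 0.9972829  -0.07351855 -0.0046742 ]
 [-0.07353995 -0.99728174 -0.0045837 ]
 [-0.0043245   0.00491498 -0.99997857]] [ 14.10623711 -19.37109132   8.16631499] [-3.54367571 -2.2098544   0.23564665]
..........KKKKKSKKKKKKKKKKKKKKKKKKSSKKKKKKKKKK..KKKKKKKKKKKKKKKKKKKKKKKKKKKKKKKK
.........KKKKKKKKKKKKKKKKKKKKKKKKKKKKKKKSSKKKKK..KKKKKKKKKKKKKKKKKKKKKKKKKKKKKKK
.....KKKKKKKKKKSKKKKKKKKKKKKKKKKKKKKSSSSSSSSKKKKKKKKKKKKKKKKKKKKKKKKKKKKKKKKKKKK
KKKKKKKKKKKKKKKKKKKKKKKKKKKKKKKKKKKKKSSSSSSSSKKKKKKKKKKKKKKKKKKKKKKKKKKKKKKKKKKK
KKKKKKKKKKKKKKKKKKKKKKKKKKKKKKKKKKKKKKKSSSSKKKKKKKKKKKKKK..KKKKKK..KKKKKKKKKKKK.
KKKKKKKKKKKKKKKKKKKKKKKKKKKKKKKKKKKKKKKKKKKKKKKKKKK..KKKKKKKKKKSSSS..KKKKKKKK...
KKKKKKKKKKKKKKKKKKKKKKKKKKKKKKKKKKKKKKKKKKKKK...SSSKKKKKKKSSSSSSSK...KKKKKKK....
KKKKKKKSSSSSKKKKKKKKKKKKKKKKKKKKKKKKKKKK.....SSSSSKKSSSSSSSS......KKKK..........
KKSSKKSSSSSSSKKKKKKKKKKKKKKKKKKKKKK....KKKKKKSSSSSSSSSKKKKK.....................
SSSSSSKSSSSSSSSKKKKKKKKKKKKKKKKKKKKKKKKKKKKKKKSSKKKKKKKKK.......................
SSSSSSSKKSSS.BBBKKKKKKKKKKKKKKKKKK.KKKKKKKKKKKSSSSSKKKKKSS
[... 861 characters left out ...]
SSSSSSSSSSSSSSSSSSSSSSSSSSSSBBBBBBBBKSSSSSSSSSSS....
SSSSSSSSSSSSKSSSSSSSSSSSKSSSSSSSSSSSSSSSSSSSSSSSSSSSSKSSS.BBB..SSSKSSSSSSSSS....
SSSSSSSSSSSSSKKSSSSSSSSSSSSSSSSSSSSSSSSSSSSSSSSSSSSSSSSKSSSSSSSSSSSKSSSSSSSSSSS.
.SSSSSSSSSSSSSKKSSSSSSSSSSSKSSSSSSSSSSSSSSKSSSSSSSSSSSSSKSSSSSSSSSSSSKSSSSSSSSSS
...SSSSSSSSSSSSSKSSSSSSSSSSSKSSSSSSSSSSSSSSSSSSSSSSSSSSSSSKSSSSSSSSSSSSSSSSSSSSS
....SSSSSSSSSSSSSKSSSSSSSSSSSSSSSSSSSSSSSSSSSSSSSSSSSSSSSSSKSSSSSSSSSSSSSSSSSSSS
......SSSSSSSSSSSSSSSSSSSSSSSSSSSSSSSSSSSSSSSSKSSSSSSSSSSSSSSSSSSSSSSSSSSSSSSSSS
.......SSSSSSSSSSSSSSSSSSSSSSSSSSSSSSSSSSSSSSSSSSSSSSSSSSSSSSSKSSSSSSSSSSSSSSSSS
........SSSSSSSSSSSSSSSSSSSSSSSSSSSSSSSSSSSSSSSSSSSSSSSSSSSSSSSSSSSSSSSSSSSSSSSS
```

carry_out:
  commands:
    - [[1,0,0.001,0,0,0,0],[1,0,0.002,0,0,0,0],[1,-0.001,0.002,0,0,0,0],[1,-0.002,0.002,0,0,0,0],[1,-0.003,0.002,0,0,0,0]]

```text
clock: 31.95
position: [0.484, 0.2271, 0.0428]
tcp_rot: [[0.997, -0.073, 0.002], [-0.073, -0.997, -0.001], [0.002, 0.001, -1.0]]
ft_force: [23.6, -12.7, 0.1]
grip_width: 0.0558
grip_force: 45.0
```

carry_out:
  commands:
    - [[1,0,0,0,0,0,0],[1,-0.001,0,0,0,0,0],[1,-0.0015,0,0,0,0,0],[1,-0.0015,0,0,0,0,0],[1,-0.0015,0,0,0,0,0]]

```text
clock: 32.58
position: [0.4837, 0.2271, 0.0432]
tcp_rot: [[0.997, -0.074, 0.004], [-0.074, -0.997, -0.001], [0.004, 0.001, -1.0]]
ft_force: [24.7, -13.0, 0.0]
grip_width: 0.0554
grip_force: 45.0
```

carry_out:
  commands:
    - [[1,0,-0.0005,0.001,0,-0.003,0],[1,0,-0.001,0.0015,0,-0.005,0],[1,0,-0.001,0.002,0,-0.005,0],[1,0,-0.001,0.002,0,-0.005,0],[1,0,-0.001,0.002,0,-0.005,0]]

```text
clock: 33.2
position: [0.4838, 0.2271, 0.0426]
tcp_rot: [[0.997, -0.074, -0.001], [-0.074, -0.997, -0.002], [-0.001, 0.002, -1.0]]
ft_force: [19.4, -19.3, 11.5]
grip_width: 0.0561
grip_force: 45.0
```

carry_out:
  commands:
    - [[1,0,0,0,0,0,0],[1,0,0,0,0,0,0],[1,0,0,0,0,0,0],[1,0,0,0,0,0,0],[1,0,0,0,0,0,0]]

```text
clock: 33.83
position: [0.4838, 0.2271, 0.0426]
tcp_rot: [[0.997, -0.074, -0.001], [-0.074, -0.997, -0.002], [-0.001, 0.002, -1.0]]
ft_force: [20.6, -19.0, 11.9]
grip_width: 0.0553
grip_force: 45.0
```

```bash
python3 -c "
from workcell import *
s=read_state(); print(s['ft_force'],s['torque']); print(sign_off())"
```

```text
[ 20.62679605 -18.96604973  11.88423334] [-3.52801491 -3.42013822  0.34614117]
the job is handed in; nothing more can be done
None
```

I turned the isolator to off, then pressed the heatsink flat into the stop's corner, still gripped, pushing about 20 N along x, 19 N along y and 12 N down (pushes at the wrist, force on each bar not measured), and handed the job in; no verdict came back.

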